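# Let a ratchet tube bender back onto its start buffer

### The job

The tube bender's former is still wound on and hanging on its holding pawl: set the yellow release lever to off, ease the crank forward until the pawl springs clear, then let the former back by the crank, under control and never forced against the pawl, until its red lug bears gently on the rubber start buffer. Then set the release lever back to hold, so that the pawl lies in the teeth ready for the next tube, with the lug still on the buffer. Never let the crank fly back, and leave the other things on the bench where they are.

Things in the scene. Friction and masses are not known exactly. Their poses are not given: they have to be found in the camera images.
- bender: bench tube bender: blue steel base plate, 12 mm thick, bolted down. Origin: axis of the vertical spindle, at bench height; x and y axes in the plate, z up. The plate reaches 125 mm to -x, 135 to +x, 130 to -y, 190 to +y; a fixed follower block with a T screw stands on its +x side. Bender offsets below are in this frame, angles from its +x, counter-clockwise from above.
- former (a joint): turn of the aluminium former, ratchet wheel and crank on the spindle, rad; grows counter-clockwise from above (forward, bending), turning back makes it smaller. A spring pulls it back all the way (1.2 N m at 1.66, 0.45 N m at 0); friction is only 0.08 N m. Starts near 1.66, resting back on the pawl; it meets the start buffer somewhere between 0.45 and -0.15.
- spindle (a point): top of the spindle, on the axis, 105 mm above the bench
- crank_grip (a point): middle of the black upright crank handle, 138 mm above the bench, 145 mm from the spindle axis; a cylinder 27 mm across, 94 to 175 mm above the bench, free to spin on its pin, so it can be gripped and carried round at a constant hand angle. Crank bar below it: 30 mm wide, 80 to 92 mm above the bench. In the bender's frame the handle stands at 150 degrees plus joint former.
- release (a joint): yellow release lever on the pawl's pin, rad: 0 = hold (a spring presses the pawl into the teeth), 0.6 = off (the spring pulls the pawl out as soon as no load holds it in). Grows clockwise seen from above, ends at 0 and 0.6. It is stiff (about 0.2 N m to move) and stays where it is put.
- release_knob (a point): middle of the upright red knob on the release lever, 56 mm above the bench; knob 16 mm across, 38 to 72 mm above the bench, 50 mm from the lever's pin, which stands at (26, 105) mm in the bender's frame. From the pin the knob points at 130 degrees at hold and at 96 degrees at off (the joint's 0.6 rad).
- pawl_tip (a point): biting edge of the steel holding pawl, 22 mm above the bench: 75 to 83 mm from the spindle axis when it bites in the teeth, up to 86 mm when it lies on a tooth, about 94 mm when sprung clear. While the wheel rests back on it the load keeps it in, even with the lever at off; the wheel must be eased forward by about 0.02 to 0.04 rad for it to spring out.
- pawl_nose: the steel pawl itself, 60 mm long, 14 mm thick (its origin lies on its pin, at bench height)
- ratchet: dark steel ratchet wheel under the former, 170 mm across, 24 saw teeth 9 mm deep, 16 to 28 mm above the bench, origin on the spindle axis; turns with the former
- lug: red lug on the former, 12 mm wide, reaching 110 mm from the axis, 31 to 45 mm above the bench; its origin lies on the spindle axis at bench height. Turned back, it meets the start buffer: a round black rubber plunger (4 N/mm, up to 8 mm) on a steel block bolted in a slot at the plate's -x side. Where along the slot the block is set (over 52 mm) is not measured: feel for it.
- lug_point (a point): point in the middle of the lug, 98 mm from the spindle axis, 38 mm above the bench, level with the buffer. The lug's flat sides are 6 mm from its middle line. In the bender's frame it stands at 180 degrees plus joint former.
- spanner: open-end spanner, steel, 170 mm long, lying flat near the bender
- spare_former: spare aluminium former, a grooved disc 88 mm across and 32 mm high, standing flat near the bender
- oil_bottle: white oil bottle, 54 mm across and 150 mm high, standing near the bender
- bent_tube: finished 90 degree bend in 16 mm aluminium tube, legs about 150 mm, lying flat near the bender
- mallet: hammer, 260 mm long, lying on the left of the bench
- fitting_box: small cardboard box, 110 x 80 x 70 mm, on the left of the bench
- parts_tray: open blue parts tray, 130 x 100 x 40 mm, on the left of the bench

How it is judged (in metres and radians):
On the way, in this order (a step that is already met when the one before it is completed fails the run):
1. the release lever is set to off while the former is still wound on (value of joint release above 0.42 rad and value of joint former above 0.8 rad), for 0.2 s.
2. with the pawl clear of the teeth the former has come back and its lug bears on the start buffer (value of joint former below 0.5 rad and contact force between lug and anything else above 2 N and horizontal distance between pawl_tip and spindle above 0.088 m), for 0.2 s.
At the end, for the whole second after the job is handed in: The former is back at its start (below 0.5 rad) and at rest, with its lug bearing on the start buffer (over 2 N, as its spring does by itself), the release lever is at hold (within 0.15 rad of its end) and the pawl's edge lies down in the teeth (within 87 mm of the spindle axis) (value of joint former below 0.5 rad and contact force between lug and anything else above 2 N and value of joint release below 0.15 rad and horizontal distance between pawl_tip and spindle below 0.087 m and velocity of joint former between -0.05 and 0.05 rad/s); the robot touches nothing.
It fails at once if the former flies back (faster than 1.5 rad/s) (velocity of joint former below -1.5 rad/s).
It fails at once if the wheel is forced back against the pawl (over 40 N between pawl and teeth) (contact force between pawl_nose and ratchet above 40 N).
It fails at once if the lug is struck or pressed hard against the start buffer (over 20 N) (contact force between lug and anything else above 20 N).
It fails at once if one of the other loose things on the bench is pushed away (over 30 mm) (distance of any of spanner, spare_former, oil_bottle, bent_tube, mallet, fitting_box, parts_tray from where it was at the start of the episode above 0.03 m).
It also fails if it takes over 70 s, if anything falls off the work surface, if the arm or the gripper's body presses on something with over 40 N, if the wrist force passes 120 N, or if a joint passes its speed limit or range.

### The arm

A 7-joint arm with a two-finger parallel gripper is mounted at the origin on the work surface. World frame = base frame: x ahead of the robot, y to its left, z up, the work surface at z = 0. Lengths are in mm, angles in rad, forces in N, time in s.
With the tool pointing down it reaches from about 350 to 900 mm from the base axis. Payload 8.1 kg.
Tool frame: the origin (TCP) lies at the very end of the fingers, on their centre line; the grasp point (between the pads) lies manip.grip_point_offset behind it (manip.grip_point_offset is the distance from the TCP to the grasp point, in mm); z points along the fingers, y is the direction in which the jaws open and shut (so a half turn about z gives the same grasp; the last joint's range is limited). The gripper opens to 92 mm and grips with 3 to 60 N. Pads are 19 mm wide; open, the fingers measure 130 mm over their backs; the gripper's body (75 mm by 190 mm) begins 47 mm behind the grasp point.
Start: joints at [-1.368, 0.434, 0.025, 1.573, -0.012, 1.134, -0.075], TCP at [188.187, 596.009, 226.742] pointing down, gripper open.
Joint ranges: [-2.62, 2.62], [-0.44, 2.09], [-1.27, 1.32], [0.08, 2.57], [-1.32, 4.46], [0.12, 2], [-2.74, 2.74]. Speed limits (rad/s): [2.22, 2.22, 3.01, 3.01, 3.14, 3.14, 3.14].

### API

Orientations are given as a unit quaternion [x, y, z, w].
In Python, from station import manip, grab_frame gives the robot as it stands.
- The arm moves only by the tool servo_tool, never from a script. Its argument "plan" is a list that holds one entry, the list of rows, each a list of 7 numbers: the turn, a rotation vector about the world's x, y, z in rad, then the shift along the world's x, y, z in cm, then the closure, from 0 (fully open) to 1 (shut). A call has 1 to 8 rows; each row shifts and turns the pose as measured when the row begins; what a row does not reach is not made up. A row lasts 1/8 s, in which the tool goes at most 62.5 mm and 10.7 degrees, less where a joint would pass 70% of its speed; a pose out of reach is approached as far as the arm can. A call with a gripper value outside its range is refused whole. The fingers move at their own pace and stop on an object; "force" is the grip in N (left out, the last holds). Time passes only in rows, so rows that do not move let the fingers close. It gives the time, the measured TCP pose, the force and the opening at its end, in the units of the state.
- manip.get_state(): the state, without advancing time (a new reading comes with each control period).
- grab_frame(name): name is "scene" or "side" or "wrist"; returns a dict with "pixels" (384x512x3 uint8, red, green, blue), "fx", "fy", "cx", "cy" (pixels), "k1" (the pictures are not rectified: a ray, as slopes to the right and down, at radius r is drawn at 1 + k1 r^2 times it, then the intrinsics apply), "position" and "attitude" of the camera in the world; the wrist camera has in their place "T_tool_cam" (4x4, takes a point from camera to tool coordinates, whose origin is the TCP and whose axes are the flange's). Camera axes: x right, y up, looking along -z (the intrinsics and any distortion apply to the point x, -y, -z); pixel columns grow to the right and rows downward; lengths in mm; the calibration is good to about 2 mm. A picture is of the moment at which its call begins: read the wrist's pose just before it. There is no depth.
- manip.hand_in(): hands the job in, once; it reports no verdict.
The state is a dict: "t": time; "joint_positions": joint angles; "qd": joint speeds; "tau": joint torques, N m; "ee_pos": TCP position; "orientation": TCP orientation; "contact_force": force on the tool from outside, world axes, zero at the start; "moment": the same for the moment, N m; "opening": finger opening in mm.
Only numpy, scipy, OpenCV 4.12 (cv2) and the standard library are available. Lean on these libraries where they do the work, as an engineer would, in place of code of your own. Each camera call takes 0.05 s, during which the arm holds its last target.

## Working session

There is one attempt and no reset: what is moved stays moved. The work goes in short steps, Python scripts to look and compute and a tool call to move; the robot and the scene stay as the last step left them, time stands still between calls to the robot, and variables do not carry over. Pictures are saved under pics/ and viewed, and the job is handed in when it is done.

Besides the shell and the picture viewer there is one more tool, called after ">>>" as a command line: name --argument value ..., lists and objects as JSON in quotes. servo_tool: Moves the arm, as the interface text tells. Its arguments: {"type":"object","properties":{"plan":{"type":"array","items":{"type":"array","items":{"type":"array","items":{"type":"number"}}}},"force":{"type":"number"}},"required":["plan"]}

```bash
ls; mkdir -p pics; cat > h.py <<'E'
import numpy as np, cv2
from station import manip, grab_frame
E
python3 - <<'E'
from h import *
s=manip.get_state(); print(s, manip.grip_point_offset)
for n in ["scene","side","wrist"]:
    f=grab_frame(n); cv2.imwrite(f"pics/{n}0.png",cv2.cvtColor(f["pixels"],cv2.COLOR_RGB2BGR))
    print(n,{k:v for k,v in f.items() if k!="pixels"})
E
```

```text
pics
{'t': 0.0, 'joint_positions': array([-1.36757576,  0.43521033,  0.02500004,  1.57404762, -0.01160535,
        1.13400298, -0.07510426]), 'qd': array([ 0.00032384,  0.00136632,  0.00107237,  0.00100476,  0.00136426,
       -0.00012977,  0.00105247]), 'tau': array([ 9.03204091e-04, -6.67865109e+01,  9.85586755e-01, -3.14461291e+01,
       -6.04044367e-02,  4.23753331e-02,  1.91403788e-04]), 'ee_pos': array([188.09197688, 595.51576356, 225.97228211]), 'orientation': array([ 1.52364656e-01,  9.88324052e-01, -7.60283151e-04, -4.38062248e-05]), 'contact_force': array([ 0.10430414, -1.51773319, -0.34317069]), 'moment': array([ 0.00836081,  0.06115233, -0.03452902]), 'opening': 91.88050318598323} 18.8
scene {'fx': 472.5711978543766, 'fy': 472.5711978543766, 'cx': 263.52617474150287, 'cy': 190.04072774606286, 'k1': -0.0361243307778009, 'position': array([1159.09368552, -391.73954391, 1183.15072644]), 'attitude': array([0.27126459, 0.13675135, 0.44516634, 0.84234288])}
side {'fx': 400.8982764026767, 'fy': 400.8982764026767, 'cx': 256.9691501399991, 'cy': 183.8867126422487, 'k1': -0.0032245940898359467, 'position': array([432.91714827, 767.55838923, 808.40454606]), 'attitude': array([-0.03202085,  0.38478771,  0.91846308, -0.08566589])}
wrist {'fx': 279.57206040038255, 'fy': 279.57206040038255, 'cx': 251.27113134695006, 'cy': 189.101459982396, 'k1': -0.0018951685160086189, 'T_tool_cam': array([[-1.34141492e-03,  9.50225707e-01,  3.11559474e-01,
         8.48958558e+01],
       [ 9.99997349e-01,  1.85769908e-03, -1.36032475e-03,
        -2.26030241e-01],
       [-1.87139929e-03,  3.11556823e-01, -9.50225680e-01,
        -1.57131310e+02],
       [ 0.00000000e+00,  0.00000000e+00,  0.00000000e+00,
         1.00000000e+00]])}
```

View pics/scene0.png

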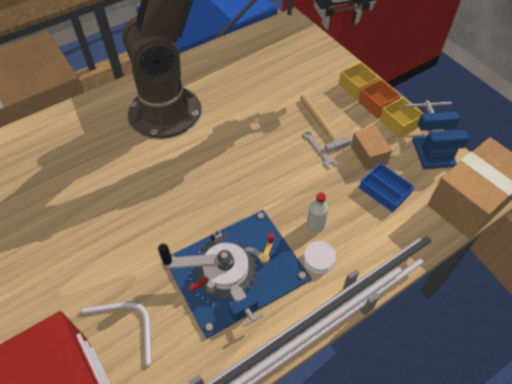

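View pics/side0.png

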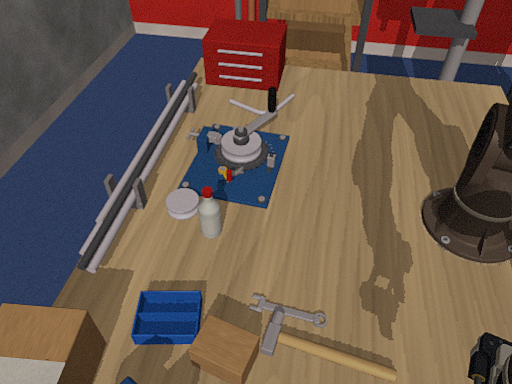

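View pics/wrist0.png

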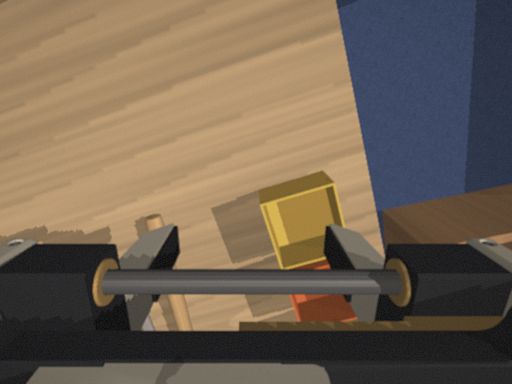

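Scene: bender base around (237,270), black handle at (165,254), red knob (270,238), lug (198,285), bottle (318,212). Side: bender around (237,165), handle (272,98), knob (228,175). Now I'll take crops and measure.

```bash
cat > h.py <<'E'
import numpy as np, cv2
from scipy.spatial.transform import Rotation as R
from station import manip, grab_frame
def cam(f,s=None):
    if "T_tool_cam" in f:
        T=np.eye(4);T[:3,:3]=R.from_quat(s["orientation"]).as_matrix();T[:3,3]=s["ee_pos"]
        T=T@f["T_tool_cam"]; return T[:3,:3],T[:3,3]
    return R.from_quat(f["attitude"]).as_matrix(),np.array(f["position"])
def ray(f,uv,s=None):
    M,p=cam(f,s)
    K=np.array([[f["fx"],0,f["cx"]],[0,f["fy"],f["cy"]],[0,0,1.]])
    n=cv2.undistortPoints(np.array([[uv]],float),K,np.array([f["k1"],0,0,0,0.]))[0,0]
    d=M@np.array([n[0],-n[1],-1]); return p,d/np.linalg.norm(d)
def onz(f,uv,z,s=None):
    p,d=ray(f,uv,s); return p+d*(z-p[2])/d[2]
def proj(f,P,s=None):
    M,p=cam(f,s); c=M.T@(np.array(P,float)-p); x,y=c[0]/-c[2],-c[1]/-c[2]; q=1+f["k1"]*(x*x+y*y)
    return np.array([f["fx"]*x*q+f["cx"],f["fy"]*y*q+f["cy"]])
def tri(rays):
    A=np.zeros((3,3));b=np.zeros(3)
    for p,d in rays:
        m=np.eye(3)-np.outer(d,d);A+=m;b+=m@p
    return np.linalg.solve(A,b)
def bgr(f): return cv2.cvtColor(f["pixels"],cv2.COLOR_RGB2BGR)
def crop(f,x,y,w,h,k,name):
    cv2.imwrite(name,cv2.resize(bgr(f)[y:y+h,x:x+w],None,fx=k,fy=k,interpolation=cv2.INTER_CUBIC))
E
python3 - <<'E'
from h import *
f=grab_frame("scene"); crop(f,150,190,180,150,4,"pics/s1.png")
m=lambda f,a,b: cv2.inRange(cv2.cvtColor(bgr(f),cv2.COLOR_BGR2HSV),a,b)
g=grab_frame("side"); crop(g,165,75,140,130,4,"pics/d1.png")
for n,F,(x0,y0,x1,y1) in (("scene",f,(150,190,320,345)),("side",g,(170,110,295,210))):
    k=m(F,(100,120,30),(125,255,255)); z=np.zeros_like(k); z[y0:y1,x0:x1]=k[y0:y1,x0:x1]
    pts=cv2.findNonZero(z); hull=cv2.convexHull(pts)
    ap=cv2.approxPolyDP(hull,4,True)[:,0]
    for u in ap: print(n,u,onz(F,u,12).round(0))
    for a,b in (((0,150,80),(6,255,255)),((174,150,80),(180,255,255)),((18,140,100),(32,255,255)),((0,0,0),(180,255,30))):
        k=m(F,a,b); z=np.zeros_like(k); z[y0-25:y1,x0:x1]=k[y0-25:y1,x0:x1]
        N,L,S,C=cv2.connectedComponentsWithStats(z)
        for i in range(1,N):
            if S[i,4]>8: print(n,a,S[i],C[i].round(1))
E
```

```text
scene [309 279] [791.  25.  12.]
scene [206 336] [ 769. -282.   12.]
scene [172 270] [ 562. -267.   12.]
scene [175 254] [ 523. -237.   12.]
scene [255 215] [541.  18.  12.]
scene [266 216] [562.  43.  12.]
scene (0, 150, 80) [317 193   3   8  20] [318.2 196.8]
scene (0, 150, 80) [269 235   4   7  23] [270.2 237.9]
scene (0, 150, 80) [190 278  17  12  81] [198.5 283.2]
scene (18, 140, 100) [260 243  12  19  72] [266.7 251.8]
scene (0, 0, 0) [160 249  11  15 101] [165.4 255.8]
side [288 136] [ 516. -264.   12.]
side [266 207] [535.  54.  12.]
side [178 188] [788.  30.  12.]
side [204 127] [ 795. -258.   12.]
side (0, 150, 80) [229  85  49   6 135] [256.   86.3]
side (0, 150, 80) [227 169   5  12  40] [229.2 174.6]
side (0, 150, 80) [202 187  10  11  85] [206.7 191.8]
side (174, 150, 80) [227 171   3   9  12] [227.5 175. ]
side (18, 140, 100) [218 166   9  13  50] [223.  171.8]
side (0, 0, 0) [268  87   8  25 171] [271.7  99.1]
```

View pics/s1.png

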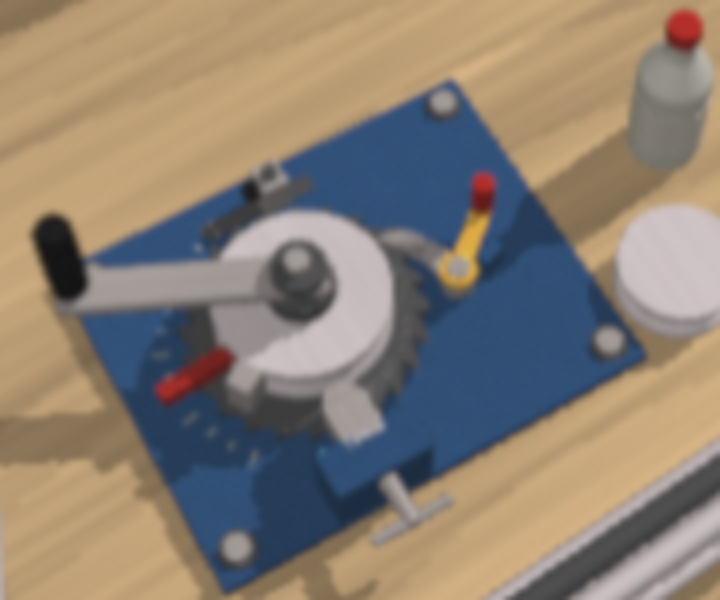

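View pics/d1.png

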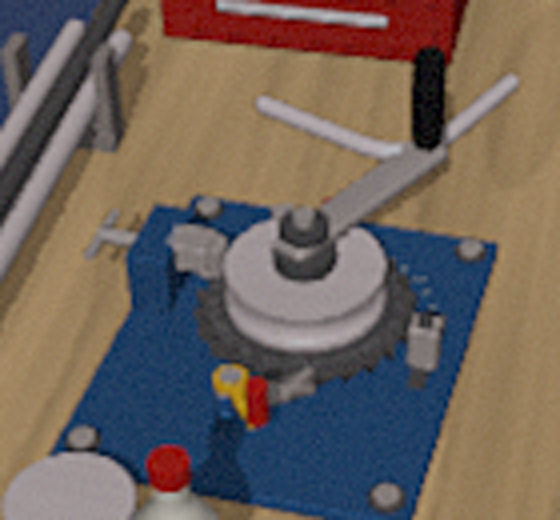

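```bash
cat > m.py <<'E'
from h import *
f=grab_frame("scene"); g=grab_frame("side")
c=[(452,80),(643,355),(228,593),(80,262)]; C=[onz(f,(150+u/4,190+v/4),12) for u,v in c]
d=[(415,520),(57,452),(155,203),(497,243)]; D=[onz(g,(165+u/4,75+v/4),12) for u,v in d]
loc=np.array([(-125,190),(135,190),(135,-130),(-125,-130)],float)
for a,b in zip(C,D): print(a.round(1),b.round(1))
def fit(P):
    P=np.array(P)[:,:2]; A=[];B=[]
    r,_=R.align_vectors(np.c_[P-P.mean(0),np.zeros(len(P))],np.c_[loc-loc.mean(0),np.zeros(len(P))])
    th=r.as_rotvec()[2]; M=np.array([[np.cos(th),-np.sin(th)],[np.sin(th),np.cos(th)]])
    t=P.mean(0)-M@loc.mean(0); print("fit",th,t.round(1),"res",(P-(loc@M.T+t)).round(1).tolist()); return th,t
fit(C);fit(D)
fit((np.array(C)+np.array(D))/2)
# spindle top, crank handle centre, knob centre
T=lambda a,b: tri([ray(f,a),ray(g,b)])
print("spindle",T((150+298/4,190+260/4),(165+303/4,75+215/4)).round(1))
print("handle",T((165.3,254.5),(271.8,99)).round(1))
print("knob",T((270.4,238),(229,174.6)).round(1))
E
python3 m.py
```

```text
[540.   47.6  12. ] [528.7  45.2  12. ]
[793.5  29.3  12. ] [784.9  28.9  12. ]
[ 775.6 -283.3   12. ] [ 797.7 -264.9   12. ]
[ 519.5 -250.3   12. ] [ 512.5 -265.6   12. ]
fit -0.07787567419098104 [ 649.8 -143.7] res [[-0.0, -7.9], [-5.7, -5.9], [1.3, 0.5], [4.4, 13.3]]
fit -0.01543328430687913 [ 650.5 -144. ] res [[0.3, -2.7], [-3.5, -15.0], [14.2, 11.2], [-11.0, 6.5]]
fit -0.0463995083103507 [ 650.2 -143.9] res [[0.2, -5.3], [-4.6, -10.5], [7.7, 5.9], [-3.3, 10.0]]
spindle [ 646.3 -146.9  107. ]
handle [ 576.4 -274.1  135.6]
knob [649.   -4.3  56.5]
```

```bash
python3 - <<'E'
from h import *
f=grab_frame("scene"); g=grab_frame("side")
T=lambda a,b: tri([ray(f,a),ray(g,b)])
print("cap",T((150+685/4,190+25/4),(165+168/4,75+460/4)).round(1))
sp=np.array([646.8,-147]); y=-0.07
def B(x,yy): return sp+np.array([x*np.cos(y)-yy*np.sin(y),x*np.sin(y)+yy*np.cos(y)])
for n,F,c,(X,Y) in (("s",f,[(452,80),(643,355),(228,593)],(150,190)),):
    for l in [(-125,190),(135,190),(135,-130),(-125,-130)]: print(l,((proj(F,[*B(*l),12])-[X,Y])*4).round(0))
for l in [(-125,190),(135,190),(135,-130),(-125,-130)]: print(l,((proj(g,[*B(*l),12])-[165,75])*4).round(0))
p=B(26,105); 
for a in (130,113,96): print(a,(p+50*np.array([np.cos(np.radians(a)+y),np.sin(np.radians(a)+y)])).round(1))
# tool axes
print(R.from_quat(manip.get_state()["orientation"]).as_matrix().round(3))
E
```

```text
cap [661.3 149.6 147.4]
(-125, 190) [453.  73.]
(135, 190) [649. 354.]
(135, -130) [221. 591.]
(-125, -130) [ 53. 268.]
(-125, 190) [404. 525.]
(135, 190) [ 42. 454.]
(135, -130) [191. 192.]
(-125, -130) [497. 241.]
130 [650.7  -3.6]
113 [663.8   3.2]
96 [678.3   5.9]
[[-0.954  0.301 -0.   ]
 [ 0.301  0.954 -0.   ]
 [-0.    -0.    -1.   ]]
```

>>> servo_tool --plan '[[[0, 0, -0.155, 3.5, -4.6, 0, 0], [0, 0, -0.155, 3.5, -4.6, 0, 0], [0, 0, -0.155, 3.5, -4.6, 0, 0.4], [0, 0, -0.155, 3.5, -4.6, 0, 0.4], [0, 0, -0.155, 3.5, -4.6, 0, 0.4], [0, 0, -0.155, 3.5, -4.6, 0, 0.4], [0, 0, 0, 3.5, -4.6, 0, 0.4], [0, 0, 0, 3.5, -4.6, 0, 0.4]]]' --force 15

```text
t: 1.45
ee_pos: [471.2, 220.8, 227.8]
orientation: [0.588, 0.809, 0.003, -0.001]
contact_force: [0.3, -0.3, 0.2]
opening: 55.2
```

>>> servo_tool --plan '[[[0, 0, 0, 3.6, -4.5, 0, 0.4], [0, 0, 0, 3.6, -4.5, 0, 0.4], [0, 0, 0, 3.6, -4.5, 0, 0.4], [0, 0, 0, 3.6, -4.5, 0, 0.4], [0, 0, 0, 3.0, -4.0, 0, 0.4], [0, 0, 0, 0.8, -1.0, 0, 0.4], [0, 0, 0, 0, 0, 0, 0.4]]]'

```text
t: 2.33
ee_pos: [659.9, -21.3, 228.5]
orientation: [0.59, 0.808, 0.004, 0.001]
contact_force: [0.3, 0.1, -0.9]
opening: 55.4
```

```bash
python3 - <<'E'
from h import *
s=manip.get_state(); f=grab_frame("wrist"); cv2.imwrite("pics/w1.png",bgr(f))
print(s["ee_pos"],s["orientation"],s["joint_positions"].round(2),s["contact_force"],s["t"])
for P in ([650.7,-3.6,72],[650.7,-3.6,56],[646.8,-147,105]): print(proj(f,P,s).round(0))
E
```

```text
[659.89054656 -21.26516687 228.45149155] [5.89629170e-01 8.07662588e-01 4.26032217e-03 6.60046824e-04] [-0.34  0.51  0.47  1.51 -0.25  1.17  0.48] [ 0.28678724  0.13352105 -0.93397782] 2.325
[247. 159.]
[247. 156.]
[207. 278.]
```

View pics/w1.png

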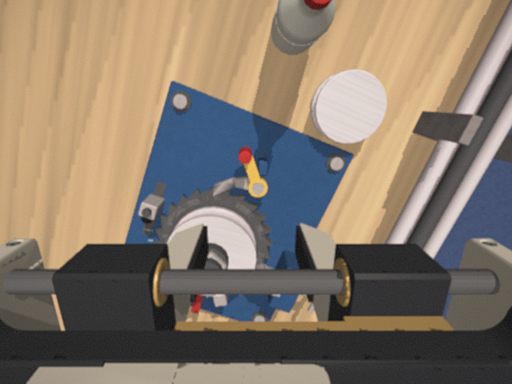

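Wrist view: knob's red top at (246,155) against a predicted (247,159), lever pin (258,188), buffer block (150,207).

```bash
python3 - <<'E'
from h import *
s=manip.get_state(); f=grab_frame("wrist")
k=cv2.inRange(cv2.cvtColor(bgr(f),cv2.COLOR_BGR2HSV),(0,150,80),(8,255,255))
N,L,S,C=cv2.connectedComponentsWithStats(k)
for i in range(1,N):
    if S[i,4]>15: print(S[i],C[i].round(1),onz(f,C[i],68,s).round(1))
print("pin",onz(f,(258,187.5),40,s), "buffer",onz(f,(150,210),38,s))
E
```

```text
[305   0  27  10 165] [317.2   3.3] [669.8 165.6  68. ]
[240 148  12  16 149] [245.1 155.5] [647.3  -1.1  68. ]
[191 295  11  18 112] [196.5 304.2] [ 645.  -218.6   68. ]
pin [676.99837996 -41.3405428   40.        ] buffer [ 549.52178515 -115.29350124   38.        ]
```

>>> servo_tool --plan '[[[0, 0, 0, -1.1, 1.9, -3, 0.4], [0, 0, 0, 0, 0, -4, 0.4], [0, 0, 0, 0, 0, -4, 0.4], [0, 0, 0, 0, 0, -3, 0.4], [0, 0, 0, 0, 0, -1, 0.4], [0, 0, 0, 0, 0, 0, 0.4]]]'

```text
t: 3.18
ee_pos: [645.1, 13.3, 77.8]
orientation: [0.583, 0.813, 0.008, -0.001]
contact_force: [0.2, -0.4, 0.6]
opening: 54.9
```

```bash
python3 - <<'E'
from h import *
s=manip.get_state(); f=grab_frame("wrist"); cv2.imwrite("pics/w2.png",bgr(f))
print(s["ee_pos"],s["contact_force"],s["t"])
k=cv2.inRange(cv2.cvtColor(bgr(f),cv2.COLOR_BGR2HSV),(0,150,80),(8,255,255))
N,L,S,C=cv2.connectedComponentsWithStats(k)
for i in range(1,N):
    if S[i,4]>15: print(S[i],C[i].round(1),onz(f,C[i],66,s).round(1))
E
```

```text
[645.06946234  13.32927579  77.83295472] [ 0.21155171 -0.37893671  0.5587435 ] 3.175
[420   0  23   4  46] [431.1   0.8] [692.8 170.7  66. ]
[236 228  22  38 690] [246.7 247. ] [645.9   1.2  66. ]
```

View pics/w2.png

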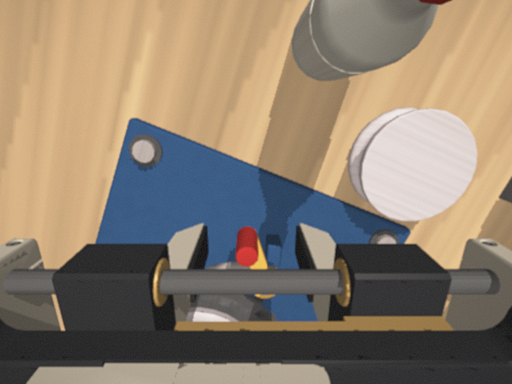

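Knob is between the fingers in jaw direction (247 against the middle 252), about 15 mm short along y; shift and descend.

>>> servo_tool --plan '[[[0, 0, 0, 0.3, -1.2, 0, 0.4], [0, 0, 0, 0, -0.2, -1.5, 0.4], [0, 0, 0, 0, 0, -1, 0.4], [0, 0, 0, 0, 0, 0, 0.4]]]'

```text
t: 3.72
ee_pos: [650.4, -2.3, 54.5]
orientation: [0.583, 0.812, 0.01, 0.002]
contact_force: [0.1, 0.6, 0.3]
opening: 54.9
```

>>> servo_tool --plan '[[[0, 0, 0, -0.1, 0, -0.5, 0.6], [0, 0, 0, 0, 0, 0, 0.8], [0, 0, 0, 0, 0, 0, 1], [0, 0, 0, 0, 0, 0, 1], [0, 0, 0, 0, 0, 0, 1]]]' --force 20

```text
t: 4.35
ee_pos: [648.9, -1.8, 49.3]
orientation: [0.583, 0.813, 0.01, 0.001]
contact_force: [-2.4, 0.6, -1.0]
opening: 15.7
```

>>> servo_tool --plan '[[[0, 0, 0, 0.6, 0.4, 0, 1], [0, 0, 0, 0.6, 0.25, 0, 1], [0, 0, 0, 0.6, 0.15, 0, 1], [0, 0, 0, 0.6, 0.1, 0, 1], [0, 0, 0, 0.5, 0, 0, 1]]]'

```text
t: 4.97
ee_pos: [669.3, 7.8, 48.7]
orientation: [0.584, 0.812, 0.005, -0.007]
contact_force: [-9.7, 2.8, 7.4]
opening: 15.1
```

>>> servo_tool --plan '[[[0, 0, 0, 0.6, 0, 0, 1], [0, 0, 0, 0.6, 0, 0, 1], [0, 0, 0, 0.5, 0, 0, 1], [0, 0, 0, 0, 0, 0, 1]]]'

```text
t: 5.48
ee_pos: [674.2, 9.0, 48.7]
orientation: [0.584, 0.811, -0.0, -0.019]
contact_force: [2.0, -1.8, -0.9]
opening: 15.9
```

```bash
python3 - <<'E'
from h import *
s=manip.get_state(); f=grab_frame("scene"); crop(f,150,190,180,150,4,"pics/s2.png");print(s["ee_pos"],s["contact_force"])
g=grab_frame("side"); crop(g,165,75,140,130,4,"pics/d2.png")
E
```

```text
[674.18061527   8.99405769  48.66550278] [ 1.9631388  -1.84643653 -0.90769824]
```

View pics/s2.png

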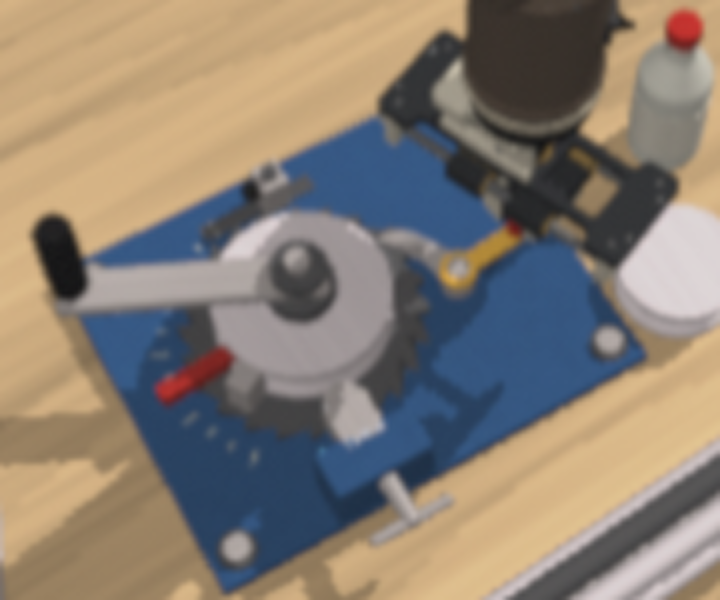

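>>> servo_tool --plan '[[[0, 0, 0, 0.6, 0, 0, 1], [0, 0, 0, 0.5, 0, 0, 1], [0, 0, 0, 0, 0, 0, 1]]]'

```text
t: 5.95
ee_pos: [674.1, 9.1, 48.5]
orientation: [0.585, 0.811, -0.006, -0.028]
contact_force: [-0.2, -0.4, 0.5]
opening: 15.4
```

>>> servo_tool --plan '[[[0, 0, 0, 0, 0, 0, 0.5], [0, 0, 0, 0, 0, 0, 0.4], [0, 0, 0, 0, 0, 0, 0.4], [0, 0, 0, 0, 0, 4, 0.4], [0, 0, 0, 0, 0, 5, 0.2], [0, 0, 0, 0, 0, 5, 0], [0, 0, 0, 0, 0, 3, 0]]]'

```text
t: 6.82
ee_pos: [674.3, 9.7, 219.8]
orientation: [0.584, 0.811, -0.007, -0.029]
contact_force: [0.1, -0.6, -0.4]
opening: 80.6
```

```bash
cat >st.py <<'E'
from h import *
import sys
s=manip.get_state(); print(s["ee_pos"].round(1),s["contact_force"].round(1),s["opening"].round(1),s["t"])
a=np.radians(float(sys.argv[1])/2+45) if len(sys.argv)>1 else None
if a is not None:
    w=R.from_quat([np.cos(a),np.sin(a),0,0])*R.from_quat(s["orientation"]).inv(); print("turn",w.as_rotvec().round(3))
E
cat > sc.py <<'E'
from h import *
import sys
f=grab_frame("scene"); crop(f,150,190,180,150,4,f"pics/s{sys.argv[1]}.png")
E
python3 st.py 61; python3 sc.py 3
```

```text
Traceback (most recent call last):
  File "st.py", line 3, in <module>
    s=manip.get_state(); print(s["ee_pos"].round(1),s["contact_force"].round(1),s["opening"].round(1),s["t"])
                                                                                ^^^^^^^^^^^^^^^^^^
AttributeError: 'float' object has no attribute 'round'
```

View pics/s3.png

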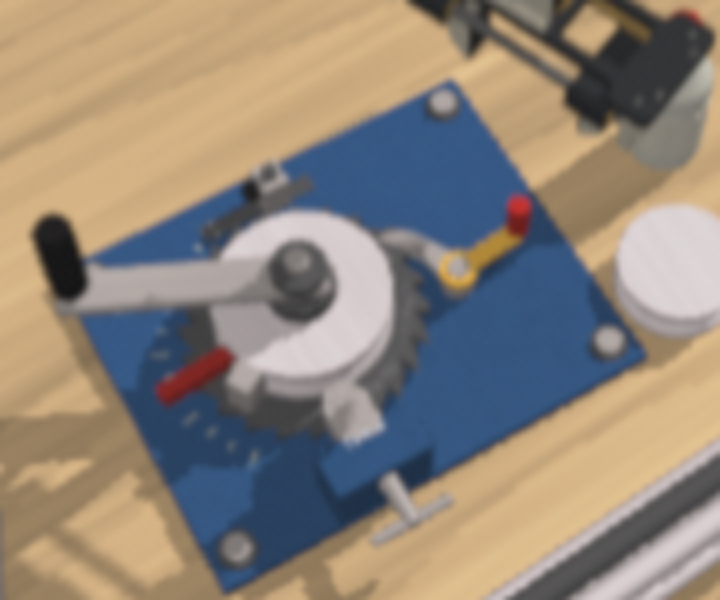

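```bash
sed -i 's/s\["opening"\].round(1)/round(s["opening"],1)/' st.py; python3 st.py 61; python3 - <<'E'
from h import *
f=grab_frame("scene")
for P in ([678.3,5.9,56],[674,9,56],[650.7,-3.6,56]): print(((proj(f,P)-[150,190])*4).round(0))
E
```

```text
[675.8   9.6 223.6] [1.2 0.2 2.8] 84.5 6.875
turn [-0.003 -0.056  0.742]
[517. 216.]
[518. 209.]
[483. 193.]
```

Lever reads at off (knob drawn at (518,215), predicted for 0.6 rad (517,216)). Next the crank.

>>> servo_tool --plan '[[[0, -0.011, 0.148, -1.6, -4.6, 0, 0], [0, -0.011, 0.148, -1.6, -4.6, 0, 0], [0, -0.011, 0.148, -1.6, -4.6, 0, 0], [0, -0.011, 0.148, -1.6, -4.6, 0, 0], [0, -0.011, 0.148, -1.6, -4.6, 0, 0], [0, 0, 0, -1.4, -4.0, 0, 0], [0, 0, 0, 0, 0, 0, 0], [0, 0, 0, 0, 0, 0, 0]]]'

```text
t: 7.92
ee_pos: [577.0, -265.6, 215.1]
orientation: [0.238, 0.971, 0.0, -0.003]
contact_force: [0.1, 0.2, -0.1]
opening: 92.0
```

```bash
python3 st.py 61;python3 - <<'E'
from h import *
s=manip.get_state(); f=grab_frame("wrist"); cv2.imwrite("pics/w3.png",bgr(f))
for P in ([576.5,-273.5,175],[576.5,-273.5,138]): print(proj(f,P,s).round(0))
E
```

```text
[ 577.  -265.6  215.1] [ 0.1  0.2 -0.1] 92.0 7.925
turn [-0.002 -0.005 -0.026]
[242. 218.]
[243. 202.]
```

View pics/w3.png

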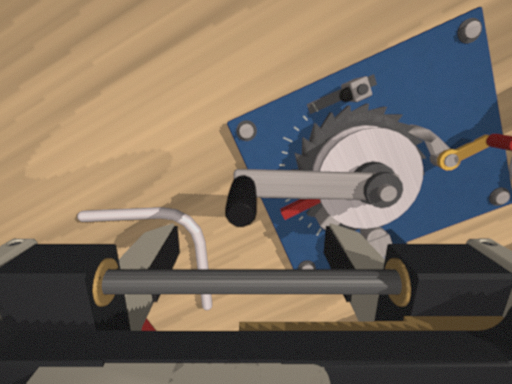

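Handle stands at (242,200), matching the prediction (243,202), between the fingers. Descend and grip gently.

>>> servo_tool --plan '[[[0, 0, -0.026, -0.05, -0.7, -2, 0], [0, 0, 0, 0, 0, -3, 0], [0, 0, 0, 0, 0, -2, 0], [0, 0, 0, 0, 0, -1, 0], [0, 0, 0, 0, 0, 0, 0]]]'

```text
t: 8.6
ee_pos: [580.2, -265.6, 132.3]
orientation: [0.246, 0.969, 0.001, -0.002]
contact_force: [0.1, 0.6, -0.3]
opening: 91.8
```

```bash
python3 st.py 61;python3 - <<'E'
from h import *
s=manip.get_state(); f=grab_frame("wrist"); cv2.imwrite("pics/w4.png",bgr(f))
for P in ([576.5,-273.5,175],[576.5,-273.5,138]): print(proj(f,P,s).round(0))
E
```

```text
[ 580.2 -265.6  132.3] [ 0.1  0.6 -0.3] 91.8 8.6
turn [-0.003 -0.004 -0.009]
[234. 283.]
[237. 245.]
```

View pics/w4.png

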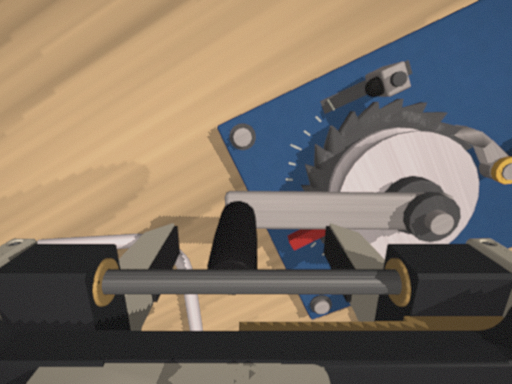

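>>> servo_tool --plan '[[[0, 0, 0, -0.4, -0.8, -0.6, 0], [0, 0, 0, 0, 0, -0.5, 0], [0, 0, 0, 0, 0, 0, 0]]]'

```text
t: 9.02
ee_pos: [577.2, -274.9, 123.0]
orientation: [0.246, 0.969, 0.001, -0.0]
contact_force: [-0.5, 0.3, 0.2]
opening: 91.8
```

```bash
python3 st.py 61
```

```text
[ 577.2 -274.9  123. ] [-0.5  0.3  0.2] 91.8 9.025
turn [-0.002 -0.    -0.009]
```

>>> servo_tool --plan '[[[0, 0, 0, 0, 0, 0, 0.4], [0, 0, 0, 0, 0, 0, 0.7], [0, 0, 0, 0, 0, 0, 1], [0, 0, 0, 0, 0, 0, 1], [0, 0, 0, 0, 0, 0, 1], [0, 0, 0, 0, 0, 0, 1]]]' --force 15

```text
t: 9.78
ee_pos: [577.6, -274.9, 123.6]
orientation: [0.246, 0.969, 0.001, 0.0]
contact_force: [-1.1, 0.2, 0.1]
opening: 36.4
```

```bash
python3 st.py 61
```

```text
[ 577.6 -274.9  123.6] [-1.1  0.2  0.1] 36.4 9.775
turn [-0.002  0.001 -0.009]
```

Still closing (36 mm); wait, then raise the grip.

>>> servo_tool --plan '[[[0, 0, 0, 0, 0, 0, 1], [0, 0, 0, 0, 0, 0, 1], [0, 0, 0, 0, 0, 0, 1]]]'

```text
t: 10.15
ee_pos: [577.4, -275.4, 123.6]
orientation: [0.246, 0.969, 0.001, 0.0]
contact_force: [0.4, -0.1, 0.5]
opening: 26.4
```

>>> servo_tool --plan '[[[0, 0, 0, 0, 0, 0, 1], [0, 0, 0, 0, 0, 0, 1]]]' --force 35

```text
t: 10.4
ee_pos: [577.4, -275.4, 123.6]
orientation: [0.246, 0.969, 0.001, 0.0]
contact_force: [-0.3, -1.0, 0.3]
opening: 25.9
```

>>> servo_tool --plan '[[[0, 0, 0, 0.3, -0.15, 0, 1], [0, 0, 0, 0.3, -0.15, 0, 1], [0, 0, 0, 0.2, -0.1, 0, 1], [0, 0, 0, 0, 0, 0, 1]]]'

```text
t: 10.9
ee_pos: [579.9, -276.8, 123.5]
orientation: [0.246, 0.969, 0.002, -0.006]
contact_force: [-6.4, 3.8, 5.8]
opening: 26.3
```

```bash
python3 st.py 61; python3 sc.py 4
```

```text
[ 579.9 -276.8  123.5] [-6.4  3.8  5.8] 26.3 10.9
turn [-0.007 -0.011 -0.008]
```

View pics/s4.png

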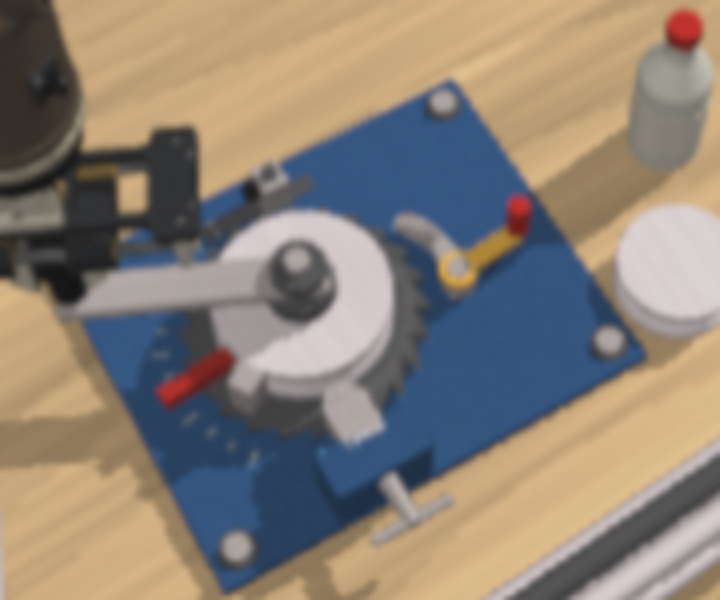

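Pawl has sprung clear (tip now at (400,220), blue gap to the teeth; before it was in them at (385,238)). Let the former back by steps.

```bash
cat > arc.py <<'E'
from h import *
import sys
s=manip.get_state(); p=s["ee_pos"][:2]; c=np.array([646.8,-147.0]); v=p-c
r=np.hypot(*v); a=np.arctan2(v[1],v[0])%(2*np.pi)
F=s["contact_force"]; t=np.array([-np.sin(a),np.cos(a)])
print("r",r.round(1),"ang",np.degrees(a).round(1),"former",round(a+0.07-np.radians(150),3),"Ftan",(F[:2]@t).round(1),"Frad",(F[:2]@(v/r)).round(1),"z",s["ee_pos"][2].round(1),round(s["opening"],1),s["t"])
st=float(sys.argv[1]); n=int(sys.argv[2]); q=p
for i in range(n):
    b=a-st*(i+1); w=c+146*np.array([np.cos(b),np.sin(b)]); print(((w-q)/10).round(2)); q=w
E
python3 arc.py 0.06 8
```

```text
r 146.0 ang 242.6 former 1.687 Ftan -8.2 Frad 0.5 z 123.5 26.4 10.95
[-0.77  0.42]
[-0.74  0.47]
[-0.71  0.51]
[-0.68  0.56]
[-0.64  0.6 ]
[-0.61  0.63]
[-0.57  0.67]
[-0.53  0.7 ]
```

>>> servo_tool --plan '[[[0, 0, 0, -0.4, 0.2, 0, 1], [0, 0, 0, -0.75, 0.45, 0, 1], [0, 0, 0, -0.75, 0.5, 0, 1], [0, 0, 0, -0.7, 0.5, 0, 1], [0, 0, 0, -0.65, 0.55, 0, 1], [0, 0, 0, -0.6, 0.6, 0, 1]]]'

```text
t: 11.7
ee_pos: [536.0, -241.1, 123.4]
orientation: [0.245, 0.97, 0.006, -0.012]
contact_force: [-3.2, 5.5, 3.4]
opening: 26.1
```

```bash
python3 arc.py 0.06 8; python3 sc.py 5
```

```text
r 145.4 ang 220.3 former 1.297 Ftan -6.2 Frad -1.1 z 123.4 26.1 11.7
[-0.6   0.64]
[-0.5   0.72]
[-0.46  0.74]
[-0.42  0.77]
[-0.37  0.79]
[-0.32  0.82]
[-0.27  0.83]
[-0.22  0.85]
```

View pics/s5.png

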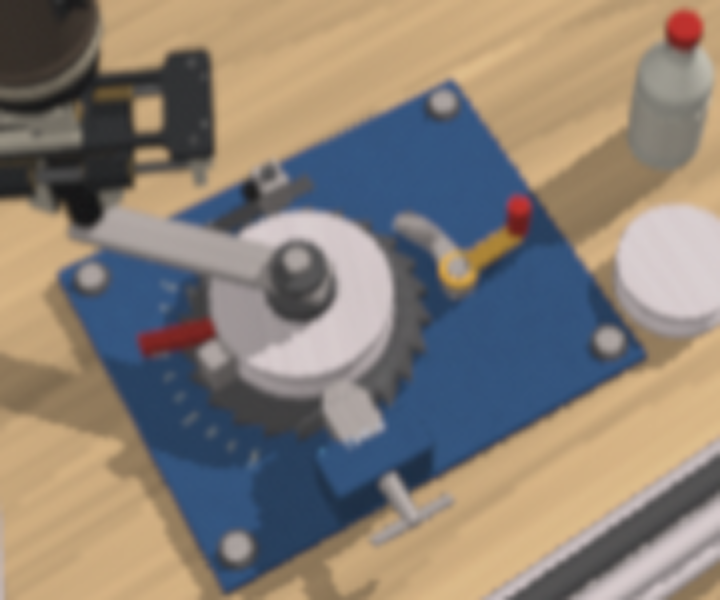

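Former at about 1.30 rad, pawl still clear, crank held. Continue.

>>> servo_tool --plan '[[[0, 0, 0, -0.55, 0.65, 0, 1], [0, 0, 0, -0.5, 0.7, 0, 1], [0, 0, 0, -0.45, 0.75, 0, 1], [0, 0, 0, -0.4, 0.75, 0, 1], [0, 0, 0, -0.35, 0.8, 0, 1], [0, 0, 0, -0.3, 0.8, 0, 1]]]'

```text
t: 12.5
ee_pos: [507.6, -186.7, 123.3]
orientation: [0.241, 0.97, 0.01, -0.016]
contact_force: [-0.9, 4.7, 1.6]
opening: 26.0
```

```bash
python3 arc.py 0.05 8
```

```text
r 144.8 ang 195.9 former 0.871 Ftan -4.7 Frad -0.5 z 123.3 26.0 12.5
[-0.3   0.67]
[-0.15  0.71]
[-0.11  0.72]
[-0.07  0.73]
[-0.04  0.73]
[-0.    0.73]
[0.03 0.73]
[0.07 0.73]
```

>>> servo_tool --plan '[[[0, 0, 0, -0.2, 0.7, 0, 1], [0, 0, 0, -0.15, 0.7, 0, 1], [0, 0, 0, -0.1, 0.7, 0, 1], [0, 0, 0, -0.05, 0.7, 0, 1], [0, 0, 0, 0, 0.5, 0, 1]]]'

```text
t: 13.12
ee_pos: [502.5, -149.0, 123.3]
orientation: [0.24, 0.971, 0.011, -0.016]
contact_force: [-1.2, 4.7, 1.2]
opening: 26.0
```

```bash
python3 arc.py 0.03 8; python3 sc.py 6
```

```text
r 144.4 ang 180.8 former 0.607 Ftan -4.7 Frad 1.1 z 123.3 26.0 13.125
[-0.16  0.44]
[0.01 0.44]
[0.03 0.44]
[0.04 0.44]
[0.05 0.43]
[0.07 0.43]
[0.08 0.43]
[0.09 0.43]
```

View pics/s6.png

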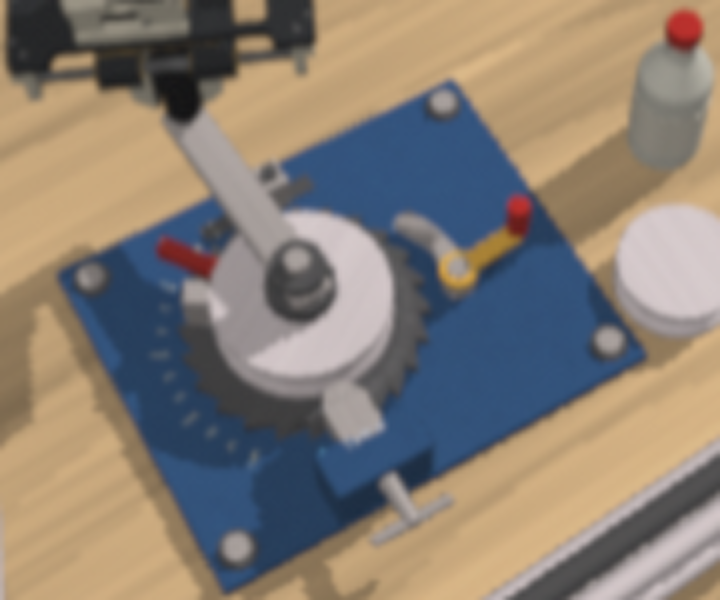

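Lug at (185,258), buffer block at (270,180): still some way. Slow down now.

>>> servo_tool --plan '[[[0, 0, 0, 0, 0.4, 0, 1], [0, 0, 0, 0, 0.4, 0, 1], [0, 0, 0, 0.05, 0.4, 0, 1], [0, 0, 0, 0.05, 0.4, 0, 1], [0, 0, 0, 0.05, 0.3, 0, 1]]]'

```text
t: 13.8
ee_pos: [503.8, -128.1, 123.3]
orientation: [0.24, 0.971, 0.011, -0.017]
contact_force: [-2.5, 4.0, 2.4]
opening: 26.1
```

```bash
python3 arc.py 0.02 8; python3 sc.py 7
```

```text
r 144.2 ang 172.5 former 0.462 Ftan -3.6 Frad 3.0 z 123.3 26.1 13.8
[-0.14  0.31]
[0.05 0.29]
[0.05 0.29]
[0.06 0.29]
[0.06 0.28]
[0.07 0.28]
[0.08 0.28]
[0.08 0.28]
```

View pics/s7.png

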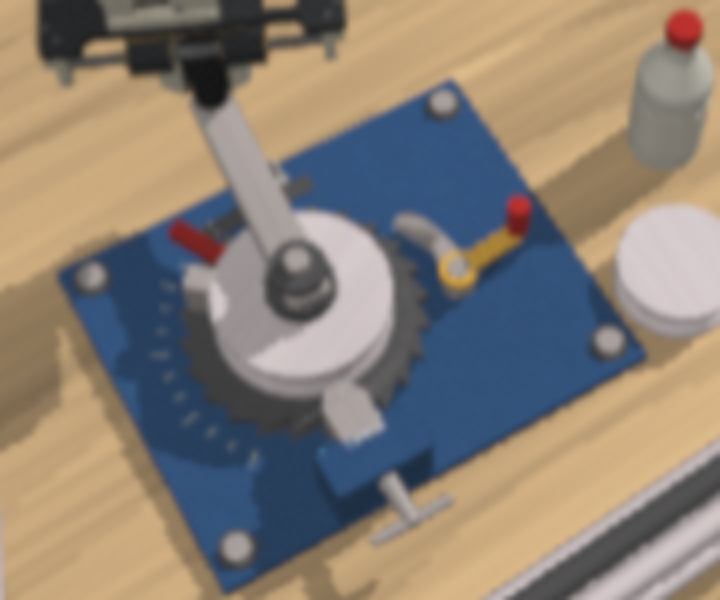

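>>> servo_tool --plan '[[[0, 0, 0, 0.05, 0.3, 0, 1], [0, 0, 0, 0.05, 0.3, 0, 1], [0, 0, 0, 0.05, 0.3, 0, 1], [0, 0, 0, 0.05, 0.3, 0, 1], [0, 0, 0, 0.05, 0.2, 0, 1]]]'

```text
t: 14.48
ee_pos: [506.8, -112.7, 123.3]
orientation: [0.24, 0.971, 0.011, -0.016]
contact_force: [-1.8, 3.7, 1.5]
opening: 26.0
```

```bash
python3 arc.py 0.02 2
```

```text
r 144.1 ang 166.2 former 0.353 Ftan -3.2 Frad 2.6 z 123.3 26.0 14.475
[-0.11  0.33]
[0.08 0.28]
```

>>> servo_tool --plan '[[[0, 0, 0, 0.05, 0.25, 0, 1], [0, 0, 0, 0.05, 0.25, 0, 1], [0, 0, 0, 0.1, 0.25, 0, 1], [0, 0, 0, 0.1, 0.2, 0, 1]]]'

```text
t: 14.98
ee_pos: [509.8, -102.5, 123.3]
orientation: [0.24, 0.971, 0.011, -0.017]
contact_force: [-2.2, 4.2, 3.7]
opening: 26.6
```

```bash
python3 arc.py 0.02 2;python3 sc.py 8
```

```text
r 144.0 ang 162.0 former 0.28 Ftan -3.4 Frad 3.4 z 123.3 26.6 14.975
[-0.1   0.34]
[0.1  0.27]
```

View pics/s8.png

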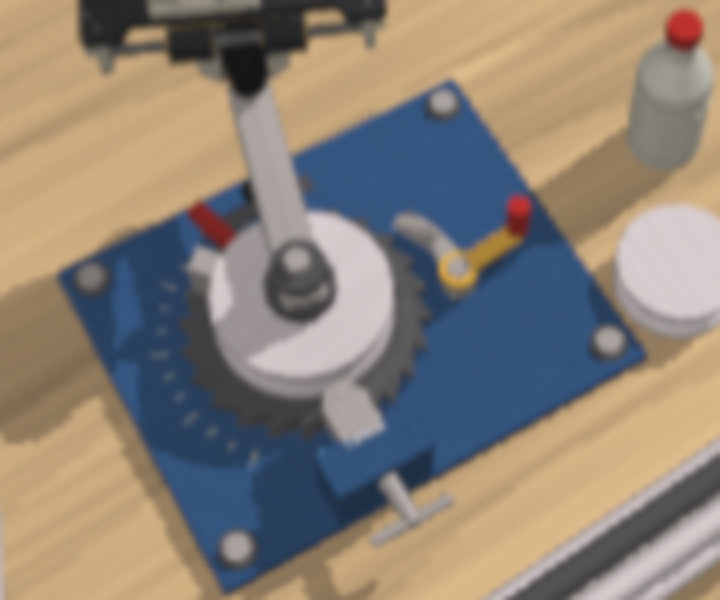

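>>> servo_tool --plan '[[[0, 0, 0, 0.1, 0.3, 0, 1], [0, 0, 0, 0.1, 0.3, 0, 1], [0, 0, 0, 0.1, 0.25, 0, 1], [0, 0, 0, 0.1, 0.2, 0, 1]]]'

```text
t: 15.52
ee_pos: [514.3, -90.8, 123.3]
orientation: [0.239, 0.971, 0.011, -0.017]
contact_force: [-1.7, 3.7, 2.6]
opening: 25.9
```

```bash
python3 arc.py 0.02 2
```

```text
r 143.9 ang 157.0 former 0.192 Ftan -2.8 Frad 3.0 z 123.3 25.9 15.525
[-0.07  0.35]
[0.12 0.27]
```

>>> servo_tool --plan '[[[0, 0, 0, 0.1, 0.2, 0, 1], [0, 0, 0, 0.1, 0.2, 0, 1], [0, 0, 0, 0.05, 0.15, 0, 1]]]'

```text
t: 15.9
ee_pos: [517.0, -84.8, 123.3]
orientation: [0.239, 0.971, 0.011, -0.017]
contact_force: [-0.8, 3.6, 1.5]
opening: 26.0
```

```bash
python3 arc.py 0.02 2
```

```text
r 144.0 ang 154.4 former 0.147 Ftan -2.9 Frad 2.3 z 123.3 26.0 15.9
[-0.05  0.35]
[0.13 0.26]
```

>>> servo_tool --plan '[[[0, 0, 0, 0.1, 0.2, 0, 1], [0, 0, 0, 0.1, 0.15, 0, 1]]]'

```text
t: 16.15
ee_pos: [518.9, -81.0, 123.3]
orientation: [0.239, 0.971, 0.011, -0.017]
contact_force: [-2.7, 4.0, 3.5]
opening: 25.9
```

>>> servo_tool --plan '[[[0, 0, 0, 0.1, 0.2, 0, 1], [0, 0, 0, 0.05, 0.15, 0, 1]]]'

```text
t: 16.4
ee_pos: [520.9, -77.4, 123.3]
orientation: [0.239, 0.971, 0.011, -0.017]
contact_force: [-0.0, 2.8, 0.8]
opening: 26.1
```

```bash
python3 arc.py 0.02 2;python3 sc.py 9
```

```text
r 143.9 ang 151.1 former 0.089 Ftan -2.4 Frad 1.4 z 123.3 26.1 16.4
[-0.04  0.36]
[0.15 0.25]
```

View pics/s9.png

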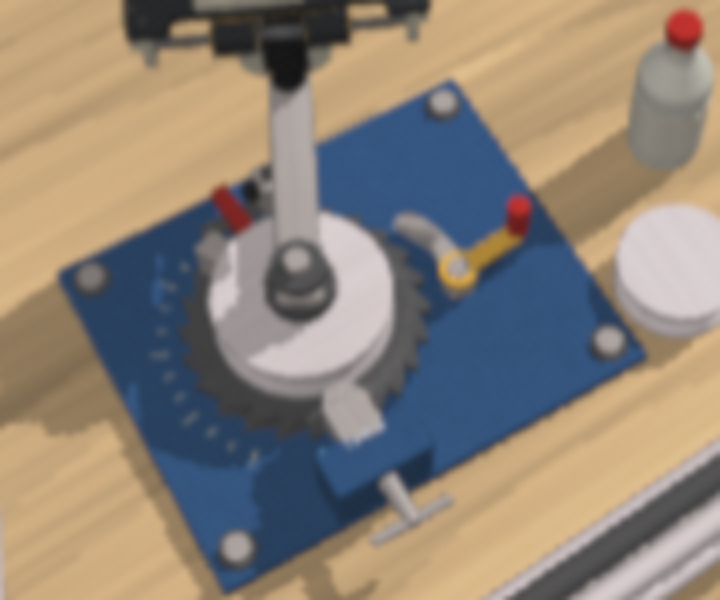

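Lug's face at (240,196) is about 2 px (a few mm) from the plunger at (248,190). Very small steps now.

>>> servo_tool --plan '[[[0, 0, 0, 0.05, 0.1, 0, 1], [0, 0, 0, 0.05, 0.1, 0, 1]]]'

```text
t: 16.7
ee_pos: [522.1, -75.3, 123.3]
orientation: [0.239, 0.971, 0.011, -0.016]
contact_force: [-0.9, 4.3, 1.6]
opening: 25.7
```

>>> servo_tool --plan '[[[0, 0, 0, 0.05, 0.1, 0, 1], [0, 0, 0, 0.05, 0.1, 0, 1]]]'

```text
t: 16.95
ee_pos: [523.3, -73.2, 123.3]
orientation: [0.239, 0.971, 0.011, -0.016]
contact_force: [0.0, 3.0, 0.7]
opening: 26.4
```

```bash
python3 arc.py 0.02 1
```

```text
r 143.9 ang 149.2 former 0.055 Ftan -2.6 Frad 1.5 z 123.3 26.4 16.95
[-0.03  0.36]
```

>>> servo_tool --plan '[[[0, 0, 0, 0.05, 0.1, 0, 1], [0, 0, 0, 0.05, 0.1, 0, 1]]]'

```text
t: 17.2
ee_pos: [524.5, -71.2, 123.3]
orientation: [0.24, 0.971, 0.011, -0.016]
contact_force: [0.8, 3.1, 0.8]
opening: 25.8
```

>>> servo_tool --plan '[[[0, 0, 0, 0.05, 0.1, 0, 1], [0, 0, 0, 0.05, 0.1, 0, 1]]]'

```text
t: 17.45
ee_pos: [525.6, -69.4, 123.3]
orientation: [0.24, 0.971, 0.011, -0.016]
contact_force: [-0.2, 1.8, 0.1]
opening: 26.2
```

```bash
python3 arc.py 0.02 1; python3 sc.py 10
```

```text
r 143.9 ang 147.4 former 0.024 Ftan -1.4 Frad 1.2 z 123.3 26.2 17.45
[-0.02  0.36]
```

View pics/s10.png

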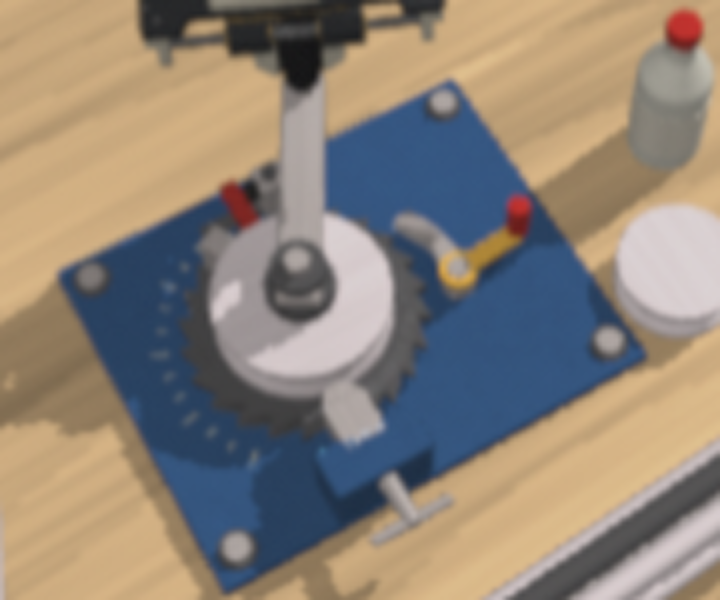

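Lug and plunger now touch in the picture (248,190), and the tangential pull has begun to fall.

>>> servo_tool --plan '[[[0, 0, 0, 0.05, 0.1, 0, 1], [0, 0, 0, 0.05, 0.1, 0, 1]]]'

```text
t: 17.75
ee_pos: [526.4, -68.2, 123.3]
orientation: [0.24, 0.971, 0.01, -0.016]
contact_force: [-1.4, -0.6, 2.0]
opening: 26.1
```

```bash
python3 arc.py 0.02 1
```

```text
r 143.8 ang 146.8 former 0.014 Ftan 1.3 Frad 0.8 z 123.3 26.1 17.75
[-0.02  0.36]
```

Pull has gone to zero: the buffer carries the spring. Hold, then open.

>>> servo_tool --plan '[[[0, 0, 0, 0, 0, 0, 1], [0, 0, 0, 0, 0, 0, 1], [0, 0, 0, 0, 0, 0, 0.6], [0, 0, 0, 0, 0, 0, 0.5], [0, 0, 0, 0, 0, 0, 0.3], [0, 0, 0, 0, 0, 0, 0], [0, 0, 0, 0, 0, 0, 0]]]' --force 20

```text
t: 18.62
ee_pos: [527.1, -68.4, 123.5]
orientation: [0.241, 0.97, 0.011, -0.015]
contact_force: [0.6, 0.9, -0.8]
opening: 71.2
```

```bash
python3 arc.py 0.02 1; python3 st.py 18; python3 sc.py 11
```

```text
r 143.2 ang 146.7 former 0.013 Ftan -1.1 Frad -0.0 z 123.5 71.2 18.625
[-0.07  0.4 ]
[527.1 -68.4 123.5] [ 0.6  0.9 -0.8] 71.2 18.625
turn [-0.037 -0.013 -0.77 ]
```

View pics/s11.png

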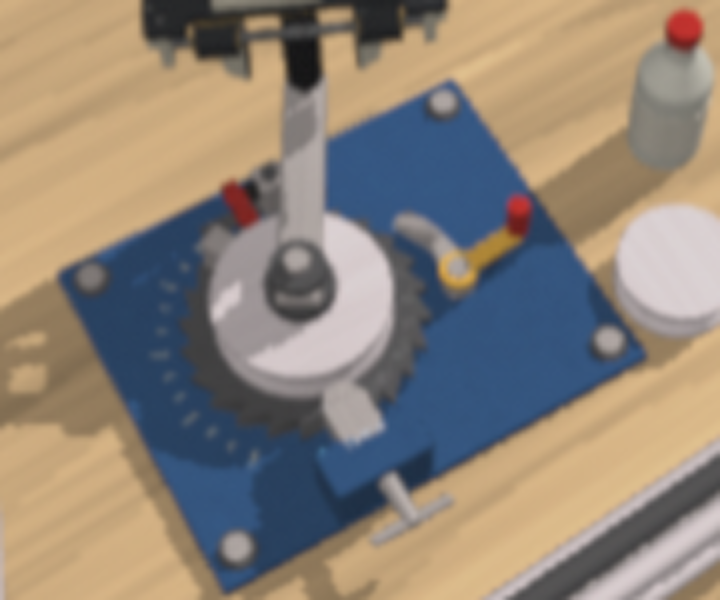

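>>> servo_tool --plan '[[[0, 0, 0, 0, 0, 1, 0], [0, 0, 0, 0, 0, 4, 0], [0, 0, 0, 0, 0, 4, 0], [-0.007, -0.002, -0.15, 2, 1, 1.5, 0], [-0.007, -0.002, -0.15, 3.5, 1.7, 0, 0.2], [-0.007, -0.002, -0.15, 3.5, 1.7, 0, 0.4], [-0.007, -0.002, -0.15, 3.5, 1.7, 0, 0.4], [-0.007, -0.002, -0.15, 2, 1, 0, 0.4]]]'

```text
t: 19.68
ee_pos: [674.9, 2.7, 238.8]
orientation: [0.59, 0.807, 0.002, 0.001]
contact_force: [-0.2, -0.3, -0.8]
opening: 57.4
```

>>> servo_tool --plan '[[[0, 0, 0, 0, 0, 0, 0.4]]]'

```text
t: 19.8
ee_pos: [675.7, 4.4, 238.7]
orientation: [0.59, 0.808, 0.002, 0.001]
contact_force: [-0.1, -0.9, -0.9]
opening: 55.3
```

```bash
python3 st.py 18; python3 - <<'E'
from h import *
s=manip.get_state(); f=grab_frame("wrist"); cv2.imwrite("pics/w5.png",bgr(f))
print(proj(f,[678,6,72],s))
E
```

```text
[675.7   4.4 238.7] [-0.1 -0.9 -0.9] 55.3 19.8
turn [-0.002  0.004  0.004]
[252.80905619 171.85037655]
```

View pics/w5.png

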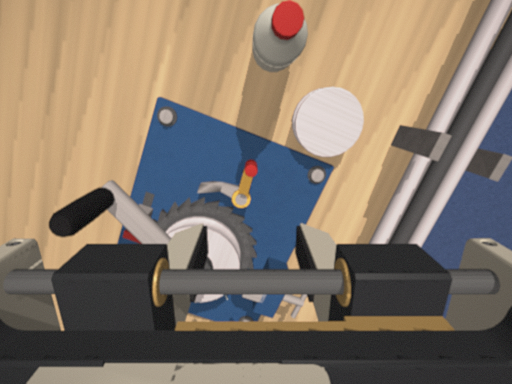

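Knob at (251,168), predicted (253,172). Descend onto it.

>>> servo_tool --plan '[[[0, 0, 0, 0, 0.1, -3, 0.4], [0, 0, 0, 0, 0, -4, 0.4], [0, 0, 0, 0, 0, -4, 0.4], [0, 0, 0, 0, 0, -3, 0.4], [0, 0, 0, 0, 0, -1, 0.4], [0, 0, 0, 0, 0, 0, 0.4]]]'

```text
t: 20.6
ee_pos: [671.0, -1.9, 90.5]
orientation: [0.585, 0.811, 0.002, 0.002]
contact_force: [-0.5, 0.2, 0.7]
opening: 54.9
```

```bash
python3 st.py 18
```

```text
[671.   -1.9  90.5] [-0.5  0.2  0.7] 54.9 20.6
turn [-0.001  0.007 -0.006]
```

>>> servo_tool --plan '[[[0, 0, 0, 0.4, 1.0, 0, 0.4], [0, 0, 0, 0, 0, -1.5, 0.4], [0, 0, 0, 0, 0, -1.2, 0.4], [0, 0, 0, 0, 0, -0.8, 0.4], [0, 0, 0, 0, 0, 0, 0.4]]]'

```text
t: 21.22
ee_pos: [676.8, 9.0, 56.2]
orientation: [0.585, 0.811, 0.004, 0.004]
contact_force: [-0.3, -0.1, -0.6]
opening: 54.8
```

```bash
python3 st.py 18
```

```text
[676.8   9.   56.2] [-0.3 -0.1 -0.6] 54.8 21.225
turn [-0.002  0.011 -0.008]
```

>>> servo_tool --plan '[[[0, 0, 0, -0.1, 0, -0.7, 0.6], [0, 0, 0, 0, 0, 0, 0.8], [0, 0, 0, 0, 0, 0, 1], [0, 0, 0, 0, 0, 0, 1], [0, 0, 0, 0, 0, 0, 1], [0, 0, 0, 0, 0, 0, 1]]]'

```text
t: 21.98
ee_pos: [675.0, 8.2, 49.2]
orientation: [0.585, 0.811, 0.004, 0.003]
contact_force: [0.7, 1.1, -1.7]
opening: 15.4
```

>>> servo_tool --plan '[[[0, 0, 0, -0.6, 0, 0, 1], [0, 0, 0, -0.6, 0, 0, 1], [0, 0, 0, -0.6, -0.1, 0, 1], [0, 0, 0, -0.6, -0.15, 0, 1], [0, 0, 0, -0.6, -0.25, 0, 1], [0, 0, 0, -0.6, -0.35, 0, 1]]]'

```text
t: 22.72
ee_pos: [648.2, 3.7, 49.3]
orientation: [0.582, 0.813, 0.01, 0.011]
contact_force: [7.4, 3.6, -6.9]
opening: 15.4
```

```bash
python3 st.py 18
```

```text
[648.2   3.7  49.3] [ 7.4  3.6 -6.9] 15.4 22.725
turn [-0.003  0.03  -0.013]
```

>>> servo_tool --plan '[[[0, 0, 0, -0.5, -0.4, 0, 1], [0, 0, 0, -0.4, -0.4, 0, 1], [0, 0, 0, -0.3, -0.3, 0, 1], [0, 0, 0, 0, 0, 0, 1]]]'

```text
t: 23.22
ee_pos: [646.3, 2.8, 49.2]
orientation: [0.578, 0.816, 0.019, 0.017]
contact_force: [-0.3, -2.1, -1.2]
opening: 15.4
```

```bash
python3 st.py 18; python3 sc.py 12
```

```text
[646.3   2.8  49.2] [-0.3 -2.1 -1.2] 15.4 23.225
turn [-0.01   0.05  -0.023]
```

View pics/s12.png

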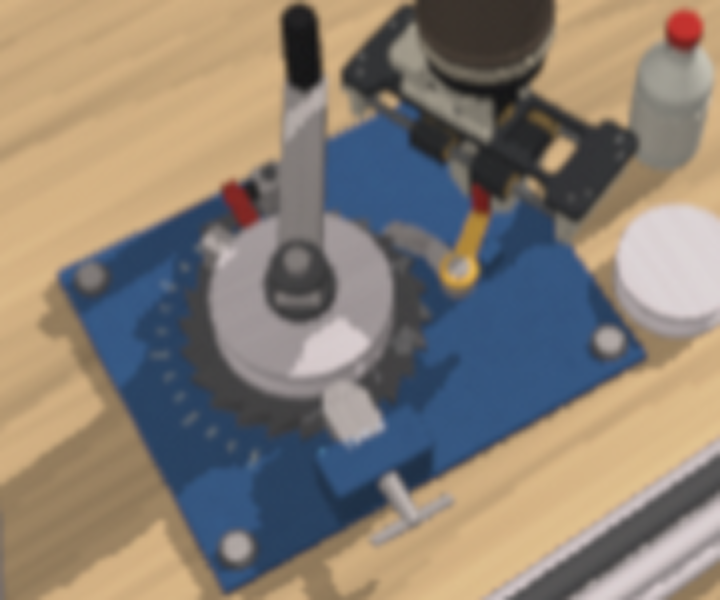

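Lever's knob back near (481,195), pawl lying on the wheel. Release and rise, then check.

>>> servo_tool --plan '[[[0, 0, 0, 0, 0, 0, 0.6], [0, 0, 0, 0, 0, 0, 0.4], [0, 0, 0, 0, 0, 0, 0.4], [0, 0, 0, 0, 0, 4, 0.4], [0, 0, 0, 0, 0, 5, 0.4], [0, 0, 0, 0, 1, 5, 0.4], [0, 0, 0, -3, 4, 2, 0.4], [0, 0, 0, -3, 4, 0, 0.4]]]'

```text
t: 24.28
ee_pos: [585.4, 89.3, 215.1]
orientation: [0.582, 0.813, 0.019, 0.018]
contact_force: [0.2, 1.3, -0.9]
opening: 55.1
```

```bash
cat > fin.py <<'E'
from h import *
import sys
f=grab_frame("scene"); crop(f,150,190,180,150,4,"pics/s%s.png"%sys.argv[1])
g=grab_frame("side"); crop(g,165,75,140,130,4,"pics/d%s.png"%sys.argv[1])
cv2.imwrite("pics/sf.png",bgr(f))
def red(F,box):
    x0,y0,x1,y1=box;k=cv2.inRange(cv2.cvtColor(bgr(F),cv2.COLOR_BGR2HSV),(0,150,80),(6,255,255));z=k*0;z[y0:y1,x0:x1]=k[y0:y1,x0:x1]
    M=cv2.moments(z,True);return M["m00"],M["m10"]/max(M["m00"],1),M["m01"]/max(M["m00"],1)
a=red(f,(260,228,285,255));b=red(g,(215,160,245,185));print(a,b)
if a[0] and b[0]: print(tri([ray(f,a[1:]),ray(g,b[1:])]))
E
python3 st.py; python3 fin.py 13
```

```text
[585.4  89.3 215.1] [ 0.2  1.3 -0.9] 55.1 24.275
(24.0, 270.2916666666667, 238.16666666666666) (43.0, 229.0, 175.06976744186048)
[648.79465225  -4.17298179  55.01214646]
```

View pics/s13.png

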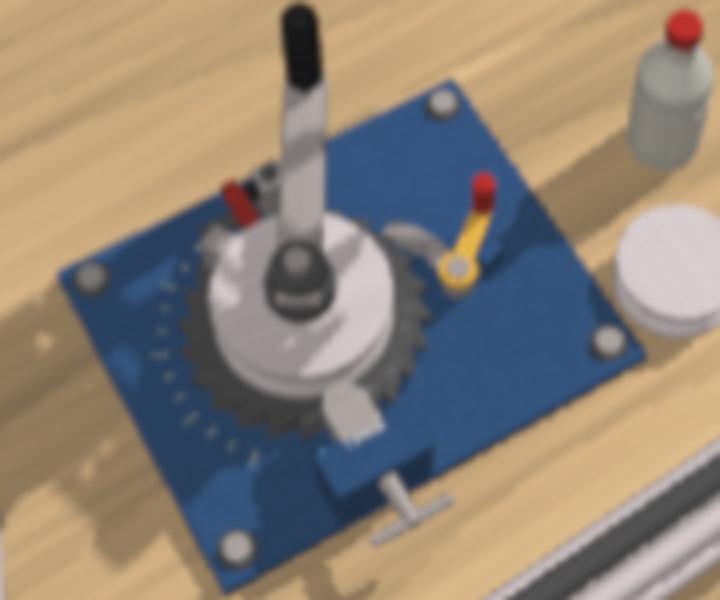

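View pics/d13.png

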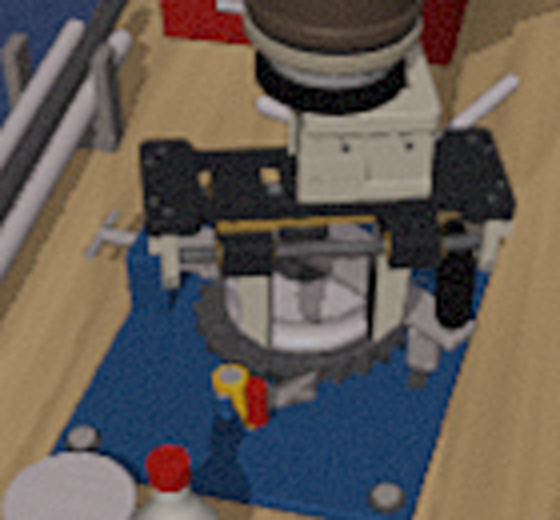

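>>> servo_tool --plan '[[[0, 0, 0, 0, 0, 0, 0.4], [0, 0, 0, 0, 0, 0, 0.4], [0, 0, 0, 0, 0, 0, 0.4]]]'

```text
t: 24.75
ee_pos: [583.1, 92.2, 213.7]
orientation: [0.58, 0.814, 0.018, 0.016]
contact_force: [0.0, -0.3, 0.1]
opening: 55.2
```

```bash
python3 st.py; python3 fin.py 14; python3 - <<'E'
import cv2,numpy as np
a=cv2.imread("pics/scene0.png");b=cv2.imread("pics/sf.png")
d=cv2.absdiff(a,b).max(2)
for n,(x0,y0,x1,y1) in dict(bottle=(305,190,330,232),spare=(302,240,340,278),tube=(80,295,155,370),spanner=(303,130,338,168),tray=(358,163,415,210),box=(350,125,392,168),mallet=(300,93,355,152)).items(): print(n,d[y0:y1,x0:x1].mean().round(1),(d[y0:y1,x0:x1]>60).sum())
E
```

```text
[583.1  92.2 213.7] [ 0.  -0.3  0.1] 55.2 24.75
(21.0, 270.2857142857143, 237.95238095238096) (42.0, 229.02380952380952, 174.76190476190476)
[648.71618612  -4.20223745  56.13997807]
bottle 8.3 0
spare 9.8 0
tube 17.7 45
spanner 49.8 472
tray 6.8 0
box 7.8 0
mallet 22.5 442
```

View pics/s14.png

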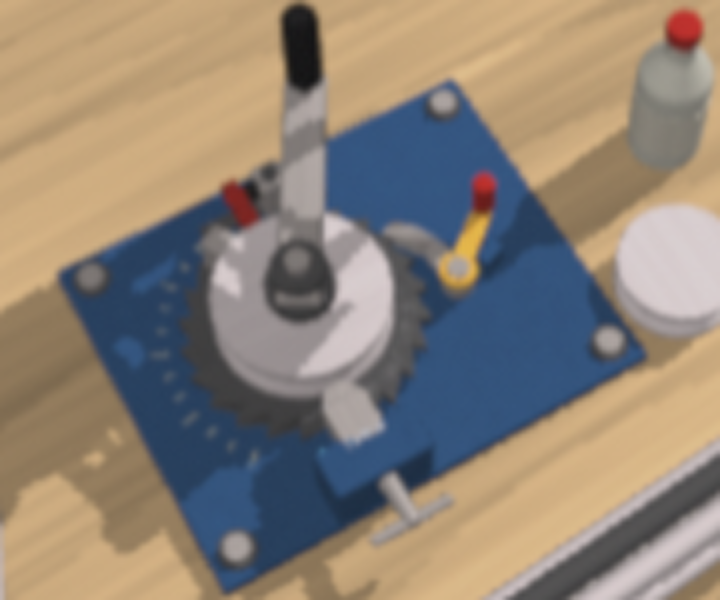

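View pics/sf.png

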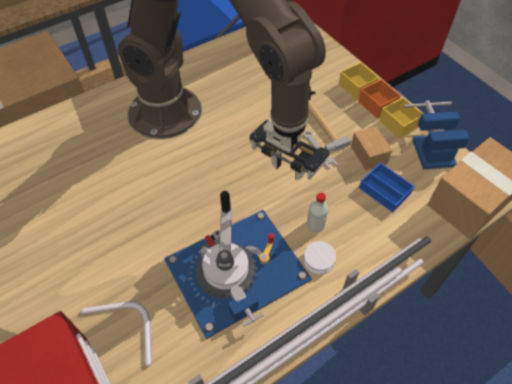

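The gripper only hides the spanner and mallet from this camera; everything else stands as before. Handing in.

```bash
python3 -c "
from station import manip
print(manip.hand_in())"
```

```text
the job is handed in; nothing more can be done
None
```

The former is back on its start buffer and the release lever is back at hold. I handed the job in at about 24.8 s; the hand-in gives no verdict.

I set the lever to off with the former still wound on. I then eased the crank forward by about 0.02 rad, and the scene picture showed the pawl sprung clear. I carried the crank back in the grip at about 0.55 rad/s, slowing to 1 mm steps near the buffer. The lug met it at a former angle of about 0.01 to 0.02 rad. I let go of the crank there and set the lever back to hold.

**Last checks:**
- **Release lever:** the knob measures (648.7, -4.2) mm, within 0.5 mm of where it stood at hold at the start.
- **Pawl:** in the scene picture it lies on the toothed wheel. I did not measure its distance from the spindle.
- **Lug:** it rests on the plunger in the pictures. The tangential force at the hand went from about -3 N to about +1 N on contact, so the buffer was carrying the spring.
- **Robot:** the gripper is clear of everything, with a contact force of about 0 N.
- **Other things on the bench:** the bottle, spare former, tray and box match the first picture. The bent tube differed in a few pixels but stands in the same place. The gripper hid the spanner and most of the mallet in the last picture, so those two are unconfirmed; the fingers stayed well above the bench on their one pass over that side.

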